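Scan the cutlery case at the shop counter

TASK

Draw the cordless hand scanner straight up out of its charging cradle, turn it nose-down and aim it at the middle of the barcode label on the lid of the dark wooden cutlery case, from about 10 to 15 cm away and pointing down at 45 degrees or steeper. The scanner reads by itself, so finish while still holding it there, steady in the air; keep the scanner off the goods and do not shift any of them.

Things in the scene. Friction and masses are not known exactly. Their poses are not given: they have to be found in the camera images.
- scanner_head (a point): Centre of the grey barrel of the loose pistol-shaped scanner (about 0.2 kg), half-way up: grip here. Barrel 46 mm wide (y), 42 mm high (z), flat, from 47 mm behind this point to 35 mm ahead; then a black nose hood 60 mm wide, 48 mm high, to 61 mm ahead. x points out of the nose along the beam, y left, z to the barrel's top. In the cradle it is 147 mm up and the nose looks about 8 degrees up (may lean 3).
- scanner_window (a point): Middle of the scanner's window, at the front of the nose, 62 mm ahead of scanner_head along its x; same axes: the reading beam leaves here along x.
- scanner_foot (a point): Middle of the underside of the scanner's black handle (36 x 30 mm, 106 mm long, under the barrel; upright in the cradle, 125 mm below the barrel's centre and 8 mm behind it). Axes: z runs up along the handle; x lies 8 degrees below the beam.
- case_label (a point): Centre of the white barcode label (80 x 50 mm, flat on the lid) of the dark wooden cutlery case with brass fittings; z points up out of it. The case is 150 mm (x) by 230 mm (y), 65 mm high, loose on the counter; the label is on top, 45 mm from the case's middle towards +y. The beam may come from any side.
- cradle: Black charging cradle screwed to the counter; origin under the middle of its base (120 x 96 mm, 16 mm high), z up. Its upright socket holds the handle: opening 40 x 34 mm, floor 22 mm and rim 70 mm above the counter, so the handle stands 48 mm deep with 2 mm play each side, not clipped. The scanner in it looks to the cradle's -x.
- carton_label (a point): Bystander: centre of a like barcode label on top of a brown cardboard carton (120 mm in x, 150 mm in y, 95 mm high; the label is 28 mm to +y of its middle). Not the one to scan.
- jug_mid (a point): Bystander: white ceramic jug, 145 mm high, 108 mm across, handle to its +y; point on its axis 70 mm up.
- dishes_mid (a point): Bystander: stack of round white dishes, 156 mm across, 46 mm high; point on its axis 23 mm up.
Not all that is in view belongs to the job. Leave any purple or turquoise look-alike of the part that bears scanner_head alone.

How it is judged:
On the way:
1. the scanner is drawn up out of the cradle: held by the fingers above it, the handle's foot higher than the socket rim (z of scanner_foot in the frame of cradle above 0.072 m and horizontal distance between scanner_foot and cradle below 0.06 m and contact force between scanner and the fingers above 1 N and contact force between scanner and cradle below 0.3 N), for 0.05 s.
At the end, for the whole second after the job is handed in: Fingers alone hold the scanner still: window 70-190 mm from the label's centre, beam line within 22 mm of it (each way across the beam) and at most 50 deg from straight down, window 100 mm and handle foot 30 mm clear of the counter; no contact with goods or cradle; goods within 20 mm of their start (x of case_label in the frame of scanner_window between 0.07 and 0.19 m and y of case_label in the frame of scanner_window between -0.022 and 0.022 m and z of case_label in the frame of scanner_window between -0.022 and 0.022 m and angle between the x axis of scanner_window and the z axis of case_label, either way round below 0.873 rad and height (world z) of scanner_window above 0.1 m and height (world z) of scanner_foot above 0.03 m and contact force between scanner and the fingers above 1 N and contact force between scanner and case below 0.3 N and contact force between scanner and carton below 0.3 N and contact force between scanner and cradle below 0.3 N and linear speed of scanner below 0.03 m/s and angular speed of scanner below 0.15 rad/s and distance of each of case_label, carton_label, jug_mid, dishes_mid from where it was at the start of the episode below 0.02 m and contact force between scanner and jug below 0.3 N and contact force between scanner and dishes below 0.3 N); the arm keeps its last pose, push and grip.
It fails at once if the scanner knocks against the case, carton, jug or dishes (contact force between scanner and case above 1 N or contact force between scanner and carton above 1 N or contact force between scanner and jug above 1 N or contact force between scanner and dishes above 1 N).
It fails at once if the goods are shifted by more than 20 mm (distance of any of case_label, carton_label, jug_mid, dishes_mid from where it was at the start of the episode above 0.02 m).
It also fails if it takes over 42 s, if anything falls off the work surface, if the arm or the gripper's body presses on something with over 40 N, if the wrist force passes 120 N, or if a joint passes its speed limit or range.

ROBOT

A 6-joint arm with a two-finger parallel gripper is mounted at the origin on the work surface. World frame = base frame: x ahead of the robot, y to its left, z up, the work surface at z = 0. Lengths are in m, angles in rad, forces in N, time in s.
With the tool pointing down it reaches from about 0.225 to 0.875 m from the base axis. Payload 3.4 kg.
Tool frame: the origin (TCP) lies at the very end of the fingers, on their centre line; the grasp point (between the pads) lies 19 mm behind it; z points along the fingers, y is the direction in which the jaws open and shut (so a half turn about z gives the same grasp; the last joint's range is limited). The gripper opens to 85 mm and grips with 20 to 120 N. Pads are 22 mm wide; open, the fingers measure 114 mm over their backs; the gripper's body (76 mm by 85 mm) begins 54 mm behind the grasp point. The pads swing forward as they close: fully open they stand 13 mm farther back than shut.
Start: joints at [-1.285, 0.276, 1.505, -0, 1.361, -0.121], TCP at [0.228, -0.528, 0.231] pointing down, gripper open.
Joint ranges: [-2.89, 2.89], [-0.75, 2.08], [0.22, 2.7], [-1.18, 4.32], [0.11, 2.71], [-2.7, 2.7]. Speed limits (rad/s): [2.57, 2.57, 3.14, 3.14, 3.14, 3.14].

INTERFACE

Orientations are given as a unit quaternion [w, x, y, z].
In Python, from rig import get_state, get_image, calibration, sign_off gives the robot as it stands. The module is installed in compiled form; this text tells all that it offers.
- The arm moves only by the tool drive_tool, never from a script. Its argument "targets" is one flat list of numbers, 7 for each row, row after row: the turn, a rotation vector about the tool's x, y, z in degrees, then the shift along the tool's x, y, z in mm, then the opening, from 0 (shut) to 1 (fully open). In form: [wx, wy, wz, tx, ty, tz, fingers, wx, wy, wz, tx, ty, tz, fingers, ...]. A call has 1 to 12 rows; each row shifts and turns the commanded pose from where the row before left it, along the tool's axes as they then stand; what a row does not reach is not made up. A row lasts 1/8 s, in which the tool goes at most 62.5 mm and 10.7 degrees, less where a joint would pass 70% of its speed; a pose out of reach is approached as far as the arm can. A call is refused whole if a number of a shift passes 62.5 or a number of a turn 10.7, either way. A call with a gripper value outside its range is refused whole. The fingers move at their own pace and stop on an object; "grip_force" is the grip in N (left out, the last holds). Time passes only in rows, so rows that do not move let the fingers close. It gives the time, the measured TCP pose, the force and the opening at its end, in the units of the state.
- get_state(): the state, without advancing time (a new reading comes with each control period).
- get_image(name): name is "side" or "top"; returns the picture (480x640x3 uint8, red, green, blue); there is no depth.
- calibration(name): a dict with "mtx" (3x3 intrinsics, pixels), "world_to_cam" (4x4, takes a point from world to camera coordinates). Camera axes: x right, y down, z forward; pixel columns grow to the right and rows downward; lengths in m; the calibration is good to about 2 mm. A picture is of the moment at which its call begins. calibration takes no time and is no camera call.
- sign_off(): hands the job in, once; it reports no verdict.
The state is a dict: "clock": time; "qpos": joint angles; "qd": joint speeds; "effort": joint torques, N m; "position": TCP position; "ee_rot": TCP orientation; "contact_force": force on the tool from outside, world axes, zero at the start; "moment": the same for the moment, N m; "width": finger opening in m.
Only numpy, scipy, OpenCV 4.12 (cv2) and the standard library are available. Lean on these libraries where they do the work, as an engineer would, in place of code of your own. Each camera call takes 0.05 s, during which the arm holds its last target.

## Working session

There is one attempt and no reset: what is moved stays moved. The work goes in short steps, Python scripts to look and compute and a tool call to move; the robot and the scene stay as the last step left them, time stands still between calls to the robot, and variables do not carry over. Pictures are saved under pics/ and viewed, and the job is handed in when it is done.

Besides the shell and the picture viewer there is one more tool, called after ">>>" by a JSON object that holds its "op" and its "data". drive_tool: Moves the arm, as the interface text tells. Its arguments: {"type":"object","properties":{"targets":{"type":"array"},"grip_force":{"type":"number"}},"required":["targets"]}

```bash
mkdir -p pics; python3 - <<'E'
from rig import *
import cv2,numpy as np
for n in("side","top"):
    cv2.imwrite(f"pics/{n}0.png",get_image(n)[:,:,::-1]); c=calibration(n); print(n,c["mtx"],np.round(c["world_to_cam"],4).tolist())
s=get_state();print(s)
E
```

```text
side [[540.76089857   0.         318.96170673]
 [  0.         540.76089857 241.6539242 ]
 [  0.           0.           1.        ]] [[0.9375, -0.3473, -0.0202, -0.4872], [-0.2608, -0.6633, -0.7015, 0.2165], [0.2302, 0.6629, -0.7124, 1.7149], [0.0, 0.0, 0.0, 1.0]]
top [[506.8467988    0.         323.67705881]
 [  0.         506.8467988  241.06910451]
 [  0.           0.           1.        ]] [[0.015, -0.9998, -0.0146, 0.0086], [-0.9985, -0.0142, -0.0527, 0.513], [0.0525, 0.0154, -0.9985, 1.7895], [0.0, 0.0, 0.0, 1.0]]
{'clock': 0.1, 'qpos': array([-1.28498913e+00,  2.76558609e-01,  1.50603216e+00,  7.44862855e-08,
        1.36071714e+00, -1.20972278e-01]), 'qd': array([-1.02192248e-03, -8.02620749e-04, -3.07087299e-03, -9.79391493e-04,
       -8.78912271e-04,  6.67606430e-05]), 'effort': array([ 2.08889862e-03, -4.17695439e+01, -2.46402472e+01,  2.67324253e-05,
        5.75185273e-03, -1.10021764e-05]), 'position': array([ 0.22737227, -0.52760504,  0.2305007 ]), 'ee_rot': array([-8.54717617e-04,  9.79387153e-01,  2.01990271e-01, -7.05670486e-05]), 'contact_force': array([-0.54204941, -0.25486076,  0.23259119]), 'moment': array([-0.03814204, -0.00471788, -0.00385011]), 'width': 0.0853022880391495}
```

View pics/side0.png

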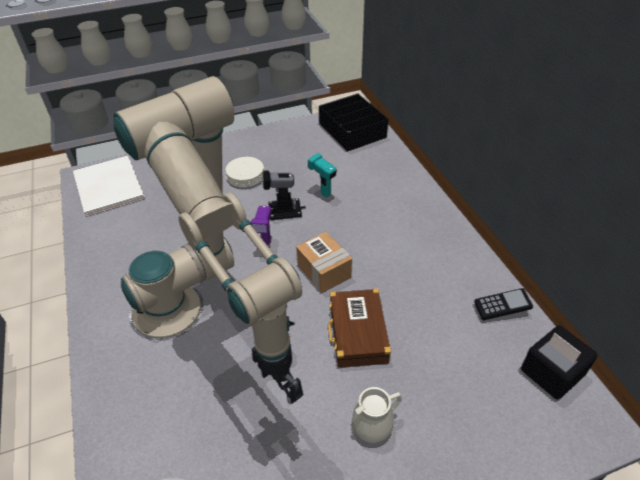

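View pics/top0.png

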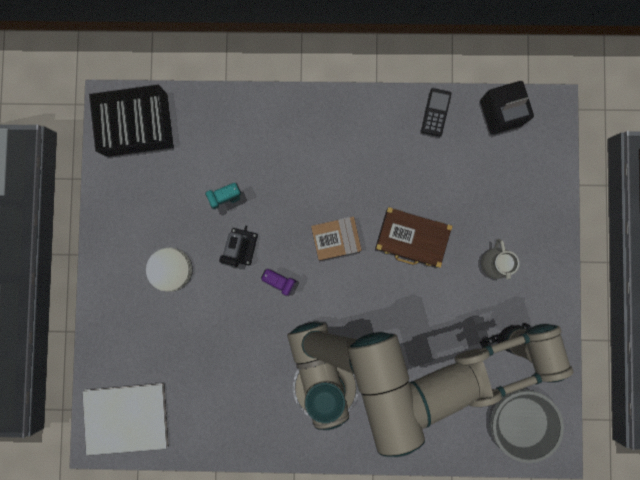

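The grey scanner sits in the black cradle at side (280,182) and top (237,245). The purple one at top (279,282) and the turquoise one at top (223,195) are the look-alikes. I'll enlarge the scanner, case and carton.

```bash
python3 - <<'E'
import cv2
t=cv2.imread("pics/top0.png");s=cv2.imread("pics/side0.png")
a=cv2.resize(t[205:295,190:310],(800,600),interpolation=cv2.INTER_CUBIC);cv2.imwrite("pics/c1.png",a)
a=cv2.resize(s[145:235,240:360],(800,600),interpolation=cv2.INTER_CUBIC);cv2.imwrite("pics/c2.png",a)
a=cv2.resize(t[190:280,360:480],(800,600),interpolation=cv2.INTER_CUBIC);cv2.imwrite("pics/c3.png",a)
a=cv2.resize(s[280:370,300:420],(800,600),interpolation=cv2.INTER_CUBIC);cv2.imwrite("pics/c4.png",a)
E
```

```text
(no output)
```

View pics/c1.png

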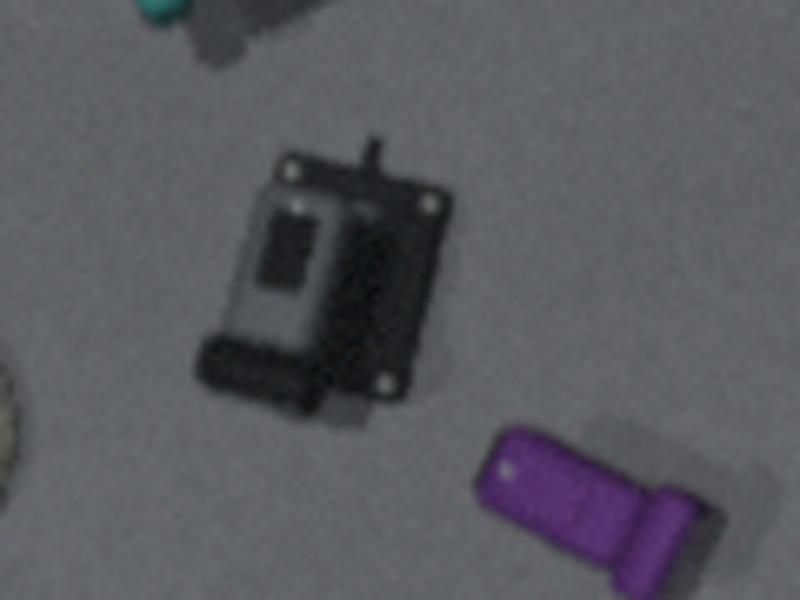

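View pics/c2.png

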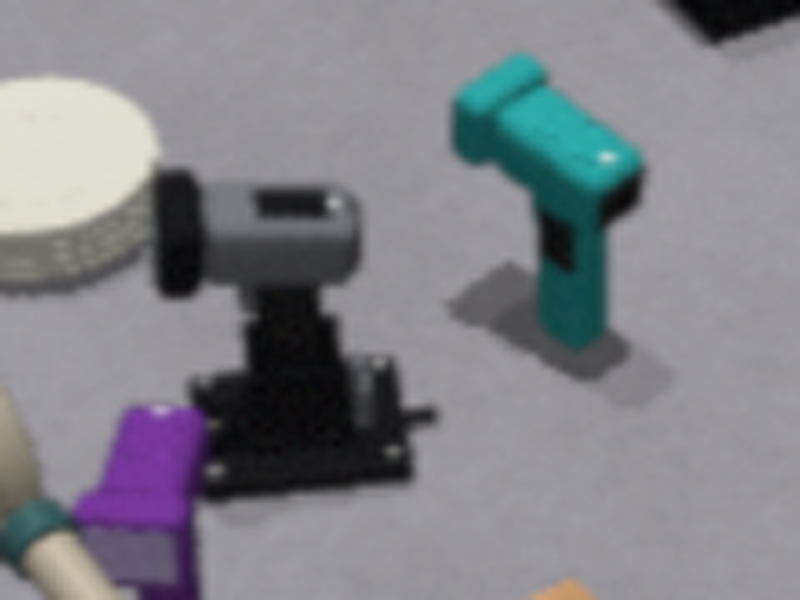

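View pics/c3.png

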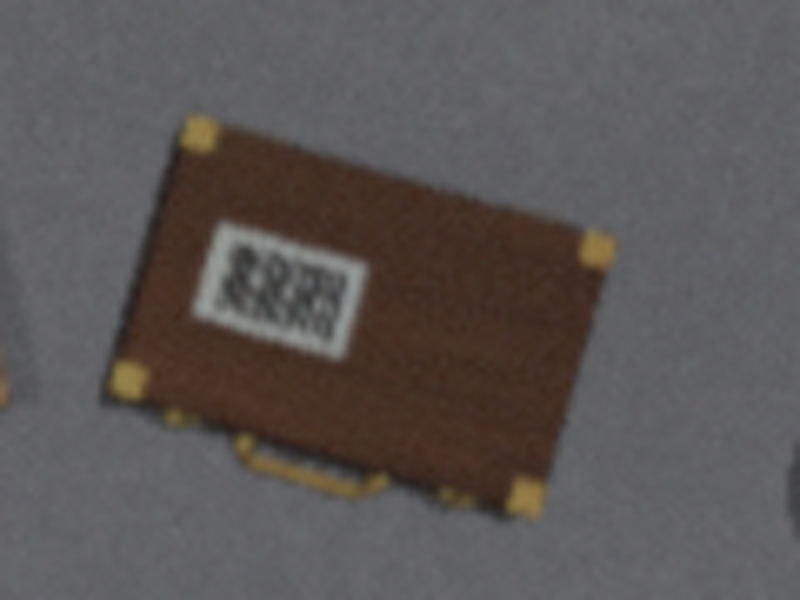

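View pics/c4.png

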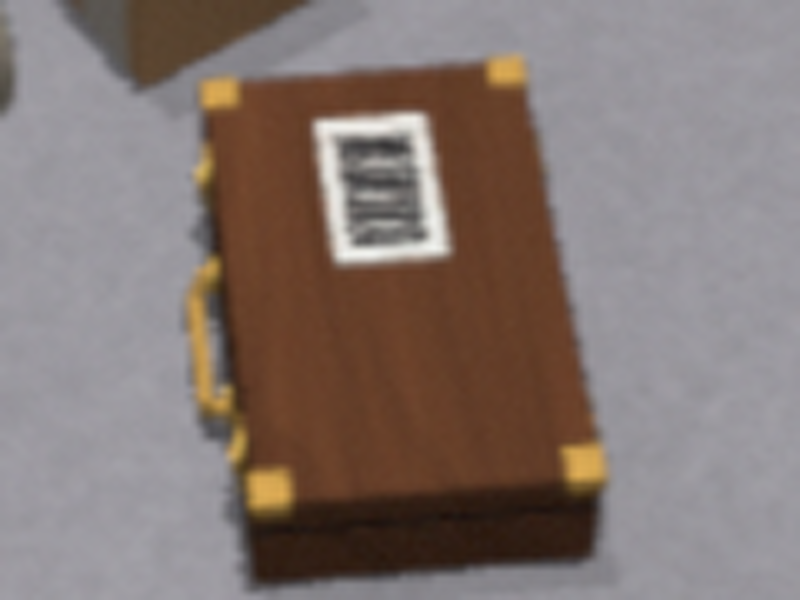

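```bash
cat > h.py <<'E'
import numpy as np
from rig import calibration
from scipy.spatial.transform import Rotation as R
C={n:calibration(n) for n in("side","top")}
OFF={"c1":(190,205),"c2":(240,145),"c3":(360,190),"c4":(300,280)}
def full(p,c): return (np.array(p)+.5)/(800/120)-.5+np.array(OFF[c])
def ray(n,uv):
    M=C[n]["world_to_cam"];r=M[:3,:3];o=-r.T@M[:3,3]
    d=r.T@np.linalg.inv(C[n]["mtx"])@np.array([*uv,1.]);return o,d/np.linalg.norm(d)
def tri(pt,ps):
    A=np.zeros((3,3));b=np.zeros(3);L=[]
    for n,p in(("top",pt),("side",ps)):
        o,d=ray(n,p);P=np.eye(3)-np.outer(d,d);A+=P;b+=P@o;L.append((o,P))
    x=np.linalg.solve(A,b);return x,[round(1e3*np.linalg.norm(P@(x-o)),1) for o,P in L]
def atz(n,uv,z):
    o,d=ray(n,uv);return o+d*(z-o[2])/d[2]
def proj(n,X):
    M=C[n]["world_to_cam"];q=C[n]["mtx"]@(M[:3,:3]@np.array(X)+M[:3,3]);return q[:2]/q[2]
E
python3 - <<'E'
from h import *
np.set_printoptions(precision=4,suppress=True)
print("label tri",tri(full((281,290),"c3"),full((382,188),"c4")))
print("label z",atz("top",full((281,290),"c3"),.065),atz("side",full((382,188),"c4"),.065))
for p in((220,222),(370,265),(343,360),(192,315)):print(atz("top",full(p,"c3"),.065))
print("lid corners top");
for p in((190,120),(612,238),(535,515),(112,392)):print(atz("top",full(p,"c3"),.065))
print("dot",tri(full((297,204),"c1"),full((332,205),"c2")))
print("slot",tri(full((287,250),"c1"),full((290,203),"c2")))
s=[atz("top",full(p,"c1"),.018) for p in((291,170),(428,204),(386,385))];print("screws",s,(s[0]+s[2])/2)
for p in((215,387),(374,366),(397,452)):print(atz("side",full(p,"c2"),.018))
print("barrel rear, hood front @top",atz("top",full((308,190),"c1"),.162),atz("top",full((256,390),"c1"),.178))
print("carton",[atz("top",p,.095) for p in((312,234),(356,219),(361,256),(317,261))])
print("purple",atz("top",(279,282),.1),"teal",atz("top",(223,195),.1),"dish",atz("top",(168,269),.046))
E
```

```text
label tri (array([ 0.5448, -0.2549,  0.0631]), [np.float64(3.2), np.float64(3.2)])
label z [ 0.5416 -0.2537  0.065 ] [ 0.5473 -0.257   0.065 ]
[ 0.5765 -0.2219  0.065 ]
[ 0.5552 -0.2996  0.065 ]
[ 0.5058 -0.2859  0.065 ]
[ 0.528  -0.2078  0.065 ]
lid corners top
[ 0.6294 -0.2059  0.065 ]
[ 0.571  -0.4244  0.065 ]
[ 0.4272 -0.3851  0.065 ]
[ 0.4875 -0.1668  0.065 ]
dot (array([0.5223, 0.3071, 0.1603]), [np.float64(2.1), np.float64(2.1)])
slot (array([0.4997, 0.3103, 0.166 ]), [np.float64(2.5), np.float64(2.5)])
screws [array([0.5472, 0.3388, 0.018 ]), array([0.5301, 0.265 , 0.018 ]), array([0.4332, 0.2853, 0.018 ])] [0.4902 0.312  0.018 ]
[0.4595 0.3485 0.018 ]
[0.549  0.3324 0.018 ]
[0.5378 0.259  0.018 ]
barrel rear, hood front @top [0.5272 0.3021 0.162 ] [0.4285 0.322  0.178 ]
carton [array([0.5321, 0.0549, 0.095 ]), array([ 0.5853, -0.094 ,  0.095 ]), array([ 0.4597, -0.1124,  0.095 ]), array([0.4406, 0.0364, 0.095 ])]
purple [0.3678 0.1635 0.1   ] teal [0.6608 0.3607 0.1   ] dish [0.4055 0.5588 0.046 ]
```

The label fits at about (0.545, -0.255, 0.065). The cradle is near (0.493, 0.309) with its yaw about -12°, and the head is near (0.487, 0.309, 0.147). I'll set off towards the cradle high up and learn the kinematics from the states on the way.

>>> {"op": "drive_tool", "data": {"targets": [0,0,0,38,-44,-10,1,0,0,0,38,-44,-10,1,0,0,0,38,-44,-10,1,0,0,0,38,-44,-10,1,0,0,0,38,-44,-10,1,0,0,0,38,-44,-10,1,0,0,0,38,-44,-10,1], "grip_force": 60}}

```text
clock: 0.98
position: [0.35, -0.1381, 0.3015]
ee_rot: [0.0, 0.979, 0.202, 0.0]
contact_force: [1.1, -0.8, 1.8]
width: 0.0857
```

```bash
cat > log.py <<'E'
from rig import get_state
import json,numpy as np
s=get_state();json.dump({k:np.asarray(v).tolist() for k,v in s.items()},open("log.jsonl","a"));open("log.jsonl","a").write("\n")
print(s["clock"],np.round(s["qpos"],4),np.round(s["position"],4),np.round(s["ee_rot"],4),round(s["width"],4),np.round(s["contact_force"],2))
E
python3 log.py
```

```text
0.975 [-5.6160e-01 -7.0100e-02  1.7333e+00  2.0000e-04  1.4781e+00  6.0310e-01] [ 0.35   -0.1381  0.3015] [0.000e+00 9.795e-01 2.016e-01 2.000e-04] 0.0857 [ 1.08 -0.82  1.84]
```

>>> {"op": "drive_tool", "data": {"targets": [0,0,0,38,-44,0,1,0,0,0,38,-44,0,1,0,0,0,38,-44,0,1,0,0,0,38,-44,0,1,0,0,0,38,-44,0,1,0,0,0,38,-44,0,1,0,0,0,38,-44,0,1,0,0,10,20,-30,0,1,0,0,10,0,0,0,1,0,0,10,0,0,0,1,0,0,5,0,0,0,1]}}

```text
clock: 2.35
position: [0.4785, 0.2837, 0.3006]
ee_rot: [0.0, 0.995, -0.103, -0.001]
contact_force: [0.2, -0.7, 0.1]
width: 0.0855
```

```bash
python3 log.py
```

```text
2.35 [ 4.1020e-01  2.1770e-01  1.4155e+00 -2.0000e-04  1.5098e+00  2.1879e+00] [0.4785 0.2837 0.3006] [ 4.000e-04  9.947e-01 -1.033e-01 -6.000e-04] 0.0855 [ 0.19 -0.66  0.11]
```

>>> {"op": "drive_tool", "data": {"targets": [0,10,0,0,0,0,1,0,10,0,0,0,0,1,0,10,0,0,0,0,1,0,10,0,0,0,0,1,0,0,0,0,0,0,1]}}

```text
clock: 2.98
position: [0.4883, 0.2689, 0.3138]
ee_rot: [0.029, 0.942, -0.082, 0.324]
contact_force: [-0.8, 0.8, -0.5]
width: 0.0854
```

```bash
python3 log.py
```

```text
2.975 [ 0.6844  0.0161  1.8108 -0.6135  0.9427  2.7037] [0.4883 0.2689 0.3138] [ 0.0287  0.9421 -0.0824  0.3237] 0.0854 [-0.77  0.81 -0.53]
```

>>> {"op": "drive_tool", "data": {"targets": [0,-10,0,0,0,0,1,0,-10,0,0,0,0,1]}}

```text
clock: 3.22
position: [0.4905, 0.2711, 0.3162]
ee_rot: [0.011, 0.984, -0.087, 0.153]
contact_force: [0.9, -0.5, -0.3]
width: 0.0855
```

```bash
python3 log.py
cat > fk.py <<'E'
import json,numpy as np
from scipy.optimize import least_squares
from scipy.spatial.transform import Rotation as R
def rx(a):return R.from_euler("x",a)
# j1 z ; j2,j3,j5 about y ; j4 roll along forearm z ; j6 roll along tool z
def fk(q,p):
    d1,a1,off,a2,e,a3,L,y5=p[:8]
    r=R.from_euler("z",q[0]); x=r.apply([a1,off,d1])
    r=r*R.from_euler("y",q[1]); x=x+r.apply([0,0,a2])
    r=r*R.from_euler("y",q[2]); x=x+r.apply([e,0,a3])
    r=r*R.from_euler("z",q[3]*S[0]); 
    r=r*R.from_euler("y",q[4]); x=x+r.apply([p[8],y5,L])
    r=r*R.from_euler("z",q[5]*S[1]+np.pi*S[2])
    return x,r
S=[1,1,.5]
E
python3 - <<'E'
import fk,json,numpy as np
from fk import *
D=[json.loads(l) for l in open("log.jsonl")]
D.append(dict(qpos=[-1.28498913e+00,2.76558609e-01,1.50603216e+00,0,1.36071714,-.120972],position=[ 0.22737227,-0.52760504,0.2305007],ee_rot=[-8.547e-04,.979387153,.201990271,-7e-5]))
best=[]
for s0 in(1,-1):
  for s1 in(1,-1):
    for s2 in(0,.5,1,1.5):
      fk.S[:]=[s0,s1,s2]
      er=[(fk.fk(d["qpos"],np.zeros(9))[1].inv()*R.from_quat(np.roll(d["ee_rot"],-1))).magnitude() for d in D]
      best.append((max(er),s0,s1,s2))
best.sort();print(best[:3]);fk.S[:]=best[0][1:]
def res(p):return np.concatenate([np.concatenate([fk.fk(d["qpos"],p)[0]-d["position"] for d in D]),1e-3*(p-p0)])
p0=np.array([.36,0,.07,.4,0,.4,.25,0,0])
r=least_squares(res,p0);print(np.round(r.x,4),np.round(r.fun[:-9]*1e3,1))
E
```

```text
3.225 [ 0.5025  0.0948  1.5714 -0.1991  1.2351  2.292 ] [0.4905 0.2711 0.3162] [ 0.011   0.9843 -0.0867  0.1534] 0.0855 [ 0.94 -0.46 -0.27]Traceback (most recent call last):
  File "<stdin>", line 9, in <module>
AttributeError: 'function' object has no attribute 'S'
```

```bash
cat > fit.py <<'E'
import fk as F,json,numpy as np
from scipy.spatial.transform import Rotation as R
from scipy.optimize import least_squares
D=[json.loads(l) for l in open("log.jsonl")]
D.append(dict(qpos=[-1.28498913e+00,2.76558609e-01,1.50603216e+00,0,1.36071714,-.120972],position=[ 0.22737227,-0.52760504,0.2305007],ee_rot=[-8.547e-04,.979387153,.201990271,-7e-5]))
best=[]
for s0 in(1,-1):
  for s1 in(1,-1):
    for s2 in(0,.5,1,1.5):
      F.S[:]=[s0,s1,s2]
      er=[(F.fk(d["qpos"],np.zeros(9))[1].inv()*R.from_quat(np.roll(d["ee_rot"],-1))).magnitude() for d in D]
      best.append((max(er),s0,s1,s2))
best.sort();F.S[:]=best[0][1:]
p0=np.array([.36,0,.07,.4,0,.4,.25,0,0])
def res(p):return np.concatenate([np.concatenate([F.fk(d["qpos"],p)[0]-d["position"] for d in D]),1e-4*(p-p0)])
r=least_squares(res,p0);P=r.x
if __name__=="__main__":print(best[:3],np.round(P,4),np.round(r.fun[:-9]*1e3,1))
E
python3 fit.py
```

```text
[(1.2365013108134011e-06, 1, 1, 0.5), (1.226994592936605, -1, 1, 0.5), (1.5707963267948966, 1, 1, 0)] [ 0.1368 -0.      0.0694  0.6297  0.0604  0.4211  0.3645  0.     -0.    ] [ 0.  0. -0. -0.  0. -0.  0. -0. -0.  0.  0.  0. -0.  0.  0.]
```

```bash
cat > plan.py <<'E'
from fit import *
LO=np.array([-2.89,-.75,.22,-1.18,.11,-2.7]);HI=np.array([2.89,2.08,2.7,4.32,2.71,2.7])
rng=np.random.default_rng(0)
def ik(x,r,q0):
    def f(q):
        a,b=F.fk(q,P);return np.concatenate([a-x,.3*(b.inv()*r).as_rotvec()])
    s=least_squares(f,np.clip(q0,LO+1e-3,HI-1e-3),bounds=(LO,HI));return s.x,np.linalg.norm(s.fun)
def Rcols(*c):return R.from_matrix(np.array(c).T)
def rs(phi,th):  # scanner axes, beam comes inward from az phi, th from vertical
    u=np.array([np.cos(phi),np.sin(phi),0]);b=-np.sin(th)*u-np.array([0,0,np.cos(th)])
    zs=-np.cos(th)*u+np.sin(th)*np.array([0,0,1]); zs=np.array([-np.cos(th)*u[0],-np.cos(th)*u[1],np.sin(th)])
    return Rcols(b,np.cross(zs,b),zs)
def tool_in_s(s,g): # tool pose rel. scanner: handle axis frame pitched 8deg; s=+1 tool x = -beam
    h=R.from_euler("y",np.radians(8)) # foot frame in scanner frame (x lies 8deg below beam)
    t=Rcols(-s*np.array([1,0,0]),s*np.array([0,1,0]),[0,0,-1])
    return h*R.from_euler("y",-np.radians(g))*t   # g>0: tool z tips outward(-x_s)?
LAB=np.array([.5445,-.255,.065])
def final(phi,th,s,g,d=.125):
    S_=rs(phi,th);b=S_.as_matrix()[:,0];head=LAB-b*(.062+d);T=S_*tool_in_s(s,g)
    return head+.019*T.as_matrix()[:,2],T
HEAD=np.array([.487,.309,.147])
def grasp(s,g,dz=0,beta=-11.8):
    h=rs(np.radians(beta),np.radians(98));T=h*tool_in_s(s,g)
    return HEAD+[0,0,dz]+.019*T.as_matrix()[:,2],T
def marg(q):return np.min(np.minimum(q-LO,HI-q))
E
python3 - <<'E'
from plan import *
print("z at g=15",grasp(1,15)[1].as_matrix()[:,2],grasp(1,0)[1].as_matrix())
out=[]
for s in(1,-1):
  for g in(-15,0,15):
    x,T=grasp(s,g);Q=[]
    for k in range(8):
        q,e=ik(x,T,np.array([.45,.4,1.7,rng.uniform(-.5,.5),1.2,rng.uniform(-2.5,2.5)]))
        if e<1e-4:Q.append(q)
    if Q:
        q=max(Q,key=marg);print("grasp",s,g,np.round(q,2),round(marg(q),2))
    for phi in range(-120,91,30):
      for th in(30,40):
        x,T=final(np.radians(phi),np.radians(th),s,g);Q=[]
        for k in range(5):
          q,e=ik(x,T,np.array([-.5,.4,1.7,rng.uniform(-1,1),1.2,rng.uniform(-2.5,2.5)]))
          if e<1e-4:Q.append(q)
        if Q:
          q=max(Q,key=marg);out.append((marg(q),s,g,phi,th,np.round(q,2)))
out.sort(key=lambda o:-o[0])
for o in out[:25]:print(o)
E
```

```text
z at g=15 [-0.25334952  0.05292747 -0.96592583] [[ 9.78867389e-01 -2.04496052e-01  1.09007664e-16]
 [-2.04496052e-01 -9.78867389e-01 -2.52165387e-17]
 [ 1.11860730e-16  2.39201052e-18 -1.00000000e+00]]
grasp 1 -15 [ 0.55  0.28  1.81 -0.23  0.87  2.46] 0.24
grasp 1 0 [0.44 0.35 1.66 0.   1.13 2.22] 0.48
grasp 1 15 [0.36 0.46 1.52 0.14 1.39 2.1 ] 0.6
grasp -1 -15 [ 0.55  0.28  1.81 -0.23  0.87 -0.68] 0.76
grasp -1 0 [ 0.44  0.35  1.66  0.    1.13 -0.92] 1.02
grasp -1 15 [ 0.36  0.46  1.52  0.14  1.39 -1.05] 1.18
(np.float64(1.0566916737240377), 1, 15, 60, 40, array([-0.75,  0.42,  1.64,  0.75,  1.36, -0.49]))
(np.float64(1.0506749350755913), 1, 15, 60, 30, array([-0.85,  0.46,  1.65,  0.86,  1.49, -0.61]))
(np.float64(1.0440899656416136), 1, 15, 90, 40, array([-0.7 ,  0.49,  1.51,  0.55,  1.67, -0.8 ]))
(np.float64(0.9996864124046279), 1, 0, 60, 40, array([-0.84,  0.5 ,  1.7 ,  0.95,  1.47, -0.69]))
(np.float64(0.9986472606682613), 1, 0, 60, 30, array([-0.92,  0.56,  1.7 ,  1.03,  1.61, -0.78]))
(np.float64(0.955167395708973), 1, -15, 60, 30, array([-0.95,  0.68,  1.74,  1.16,  1.75, -
[... 1188 characters left out ...]
-0.93]))
(np.float64(0.6099650717587357), -1, -15, 30, 30, array([-1.  ,  0.57,  2.05,  1.55,  1.44,  2.09]))
(np.float64(0.5164848025608532), 1, 0, 0, 40, array([-0.76,  0.32,  2.06,  1.7 ,  0.63, -0.62]))
(np.float64(0.5140564296342496), 1, 0, 0, 30, array([-0.85,  0.33,  2.19,  1.95,  0.85, -0.94]))
(np.float64(0.5007964550160904), -1, 0, 0, 30, array([-0.85,  0.33,  2.19,  1.95,  0.85,  2.2 ]))
(np.float64(0.49429334225461563), 1, -15, 0, 40, array([-0.82,  0.44,  2.21,  2.13,  0.96, -1.13]))
(np.float64(0.4915199836481021), 1, 15, 0, 30, array([-0.77,  0.24,  2.02,  1.39,  0.6 , -0.31]))
(np.float64(0.4907474579859761), -1, -15, 90, 40, array([-0.8 ,  0.72,  1.5 ,  0.8 ,  1.95,  2.21]))
```

```bash
cat > path.py <<'E'
from plan import *
from scipy.spatial.transform import Slerp
def run(phi,th,g,d=.125,n=14,zup=.17):
    x0,T0=grasp(1,g,zup);q,e=ik(x0,T0,np.array([.44,.3,1.6,0,1.2,2.2]))
    x1,T1=final(np.radians(phi),np.radians(th),1,g,d)
    sl=Slerp([0,1],R.concatenate([T0,T1]));m=9;ok=True;qs=[q]
    for t in np.linspace(0,1,n+1)[1:]:
        x=x0+(x1-x0)*t; q,e=ik(x,sl(t),q); qs.append(q)
        ok&=e<1e-3; m=min(m,marg(q))
    dq=np.abs(np.diff(qs,axis=0)).max(0)
    return ok,round(m,2),np.round(dq,2),np.round(qs[-1],2)
if __name__=="__main__":
  for g in(0,15):
    for phi in(30,45,60):print(g,phi,run(phi,38,g))
E
python3 path.py
```

```text
0 30 (np.True_, np.float64(0.58), array([0.12, 0.08, 0.09, 0.2 , 0.12, 0.32]), array([-0.87,  0.4 ,  1.92,  1.27,  1.1 , -0.63]))
0 45 (np.True_, np.float64(0.6), array([0.13, 0.09, 0.09, 0.17, 0.12, 0.3 ]), array([-0.87,  0.46,  1.81,  1.11,  1.3 , -0.66]))
0 60 (np.True_, np.float64(0.62), array([0.13, 0.09, 0.09, 0.15, 0.12, 0.3 ]), array([-0.85,  0.51,  1.7 ,  0.96,  1.5 , -0.71]))
15 30 (np.True_, np.float64(0.66), array([0.1 , 0.06, 0.07, 0.13, 0.1 , 0.23]), array([-0.77,  0.34,  1.79,  0.94,  1.  , -0.25]))
15 45 (np.True_, np.float64(0.68), array([0.1 , 0.07, 0.07, 0.1 , 0.09, 0.23]), array([-0.77,  0.38,  1.72,  0.86,  1.2 , -0.39]))
15 60 (np.True_, np.float64(0.7), array([0.1 , 0.07, 0.07, 0.09, 0.09, 0.23]), array([-0.77,  0.42,  1.64,  0.77,  1.38, -0.52]))
```

```bash
cat > go.py <<'E'
from plan import *
from rig import get_state
def delta(x,T,n,show=True):
    s=get_state();T0=R.from_quat(np.roll(s["ee_rot"],-1));x0=s["position"]
    # constant tool-twist: rows equal -> per-row motion M^(1/n); turn then/and shift
    rel=T0.inv()*T;w=rel.as_rotvec(degrees=True);t=T0.inv().apply(x-x0)*1e3
    print("total turn",np.round(w,1),"shift in start tool frame",np.round(t,1),"shift in end frame",np.round(T.inv().apply(x-x0)*1e3,1))
    # per row: world shift constant, expressed in tool axes after i rows turned
    for i in range(n):
        k=R.from_rotvec(rel.as_rotvec()*(i/n));print(np.round(w/n,1),np.round(k.inv().apply(t/n),1))
E
python3 - <<'E'
from go import *
x,T=grasp(1,0,.115);delta(x,T,3)
E
```

```text
total turn [ -0.6 -17.7   1.7] shift in start tool frame [-31.9 -36.3  66.8] shift in end frame [-11.2 -36.4  73.2]
[-0.2 -5.9  0.6] [-10.6 -12.1  22.3]
[-0.2 -5.9  0.6] [ -8.4 -12.1  23.2]
[-0.2 -5.9  0.6] [ -6.1 -12.1  23.9]
```

>>> {"op": "drive_tool", "data": {"targets": [-0.2,-5.9,0.6,-10.5,-12,22,1,-0.2,-5.9,0.6,-8.5,-12,23,1,-0.2,-5.9,0.6,-6,-12,24,1,0,0,0,0,0,0,1]}}

```text
clock: 3.72
position: [0.4893, 0.3066, 0.2395]
ee_rot: [0.003, 0.994, -0.105, 0.001]
contact_force: [-1.2, -0.1, 0.4]
width: 0.0854
```

```bash
python3 log.py; python3 fit.py; python3 - <<'E'
from go import *
x,T=grasp(1,0,.115);delta(x,T,1)
import cv2
from rig import get_image
t=get_image("top")[:,:,::-1];s=get_image("side")[:,:,::-1]
cv2.imwrite("pics/d1.png",cv2.resize(t[195:285,180:300],(800,600),interpolation=cv2.INTER_CUBIC))
cv2.imwrite("pics/d2.png",cv2.resize(s[110:230,220:380],(800,600),interpolation=cv2.INTER_CUBIC))
E
```

```text
3.725 [ 0.4431  0.2769  1.4831 -0.0061  1.3839  2.2263] [0.4893 0.3066 0.2395] [ 3.100e-03  9.944e-01 -1.055e-01  6.000e-04] 0.0854 [-1.2  -0.11  0.44]
[(1.2365013108134011e-06, 1, 1, 0.5), (1.226994592936605, -1, 1, 0.5), (1.5707963267948968, 1, 1, 0)] [ 0.1368 -0.      0.0694  0.6297  0.0604  0.4211  0.3645  0.     -0.    ] [ 0.  0. -0. -0.  0. -0.  0.  0. -0.  0.  0.  0. -0.  0.  0. -0. -0.  0.]
total turn [ 0.4 -0.1 -0.3] shift in start tool frame [-2.8 -1.8 -3.5] shift in end frame [-2.8 -1.9 -3.5]
[ 0.4 -0.1 -0.3] [-2.8 -1.8 -3.5]
```

View pics/d1.png

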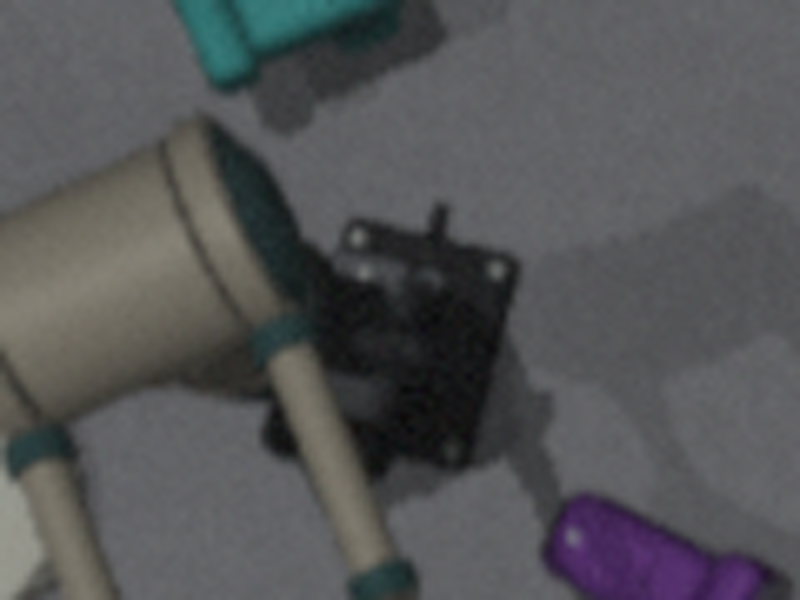

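View pics/d2.png

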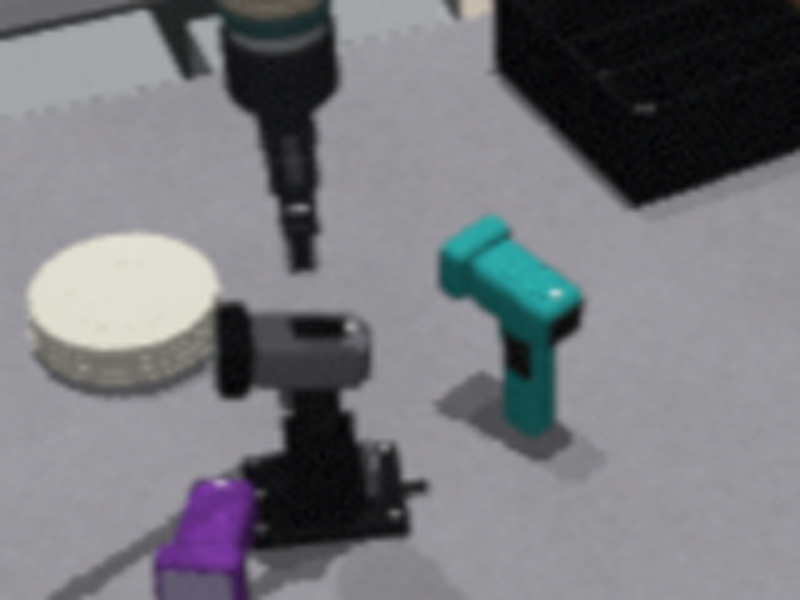

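The fingers straddle the barrel at side crop (302,268), above the barrel middle at about (301,350). I'm going down, then closing.

>>> {"op": "drive_tool", "data": {"targets": [0.4,0,0,-2,-1.5,28,1,0,0,0,0,0,30,1,0,0,0,0,0,30,1,0,0,0,0,0,26,1,0,0,0,0,0,0,1]}}

```text
clock: 4.45
position: [0.4852, 0.3081, 0.1281]
ee_rot: [-0.0, 0.995, -0.104, 0.003]
contact_force: [-0.4, 0.6, 1.8]
width: 0.0856
```

```bash
python3 log.py; python3 - <<'E'
import cv2
from rig import get_image
s=get_image("side")[:,:,::-1]
cv2.imwrite("pics/e2.png",cv2.resize(s[110:230,220:380],(800,600),interpolation=cv2.INTER_CUBIC))
E
```

```text
4.45 [ 0.4461  0.3484  1.6683 -0.0024  1.12    2.2256] [0.4852 0.3081 0.1281] [-4.000e-04  9.946e-01 -1.037e-01  2.700e-03] 0.0856 [-0.36  0.61  1.75]
```

View pics/e2.png

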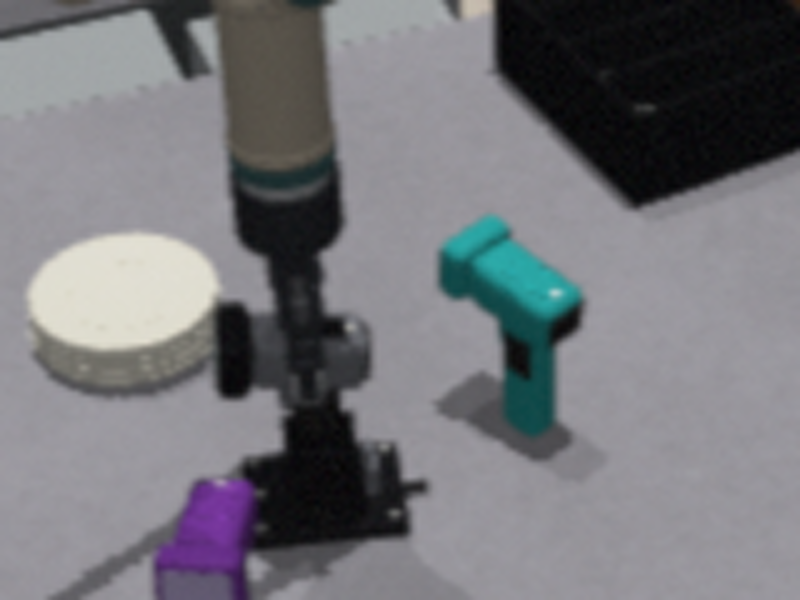

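The near finger covers the barrel side at about crop (303,360), just clear of the hood, and nothing has moved. Closing now.

>>> {"op": "drive_tool", "data": {"targets": [0,0,0,0,0,2,0.5,0,0,0,0,0,0,0,0,0,0,0,0,0,0,0,0,0,0,0,0,0,0,0,0,0,0,0,0,0,0,0,0,0,0,0], "grip_force": 60}}

```text
clock: 5.25
position: [0.4875, 0.3091, 0.1275]
ee_rot: [-0.002, 0.995, -0.104, 0.004]
contact_force: [-0.7, -0.2, 6.7]
width: 0.0457
```

```bash
python3 log.py
```

```text
5.25 [ 4.4560e-01  3.5010e-01  1.6673e+00 -1.9000e-03  1.1148e+00  2.2253e+00] [0.4875 0.3091 0.1275] [-0.0017  0.9946 -0.1038  0.0045] 0.0457 [-0.72 -0.16  6.66]
```

Gripped: 45.7 mm, against a 46 mm barrel. Lifting straight up.

>>> {"op": "drive_tool", "data": {"targets": [0,0,0,0,0,-10,0,0,0,0,0,0,-15,0,0,0,0,0,0,-15,0,0,0,0,0,0,-20,0,0,0,0,0,0,-25,0,0,0,0,0,0,-25,0,0,0,0,0,0,-25,0,0,0,0,0,0,-25,0,0,0,0,0,0,-10,0,0,0,0,0,0,0,0]}}

```text
clock: 6.5
position: [0.4856, 0.3083, 0.2968]
ee_rot: [-0.001, 0.995, -0.104, 0.004]
contact_force: [-0.1, -0.2, -2.2]
width: 0.0453
```

```bash
python3 log.py; python3 - <<'E'
import cv2
from rig import get_image
s=get_image("side")[:,:,::-1]
t=get_image("top")[:,:,::-1]
cv2.imwrite("pics/f2.png",cv2.resize(s[90:210,220:380],(800,600),interpolation=cv2.INTER_CUBIC))
cv2.imwrite("pics/f1.png",cv2.resize(t[180:300,160:320],(800,600),interpolation=cv2.INTER_CUBIC))
E
```

```text
6.5 [ 4.4620e-01  2.4340e-01  1.3901e+00 -2.2000e-03  1.5003e+00  2.2251e+00] [0.4856 0.3083 0.2968] [-0.0011  0.9946 -0.1038  0.0039] 0.0453 [-0.07 -0.2  -2.21]
```

View pics/f2.png

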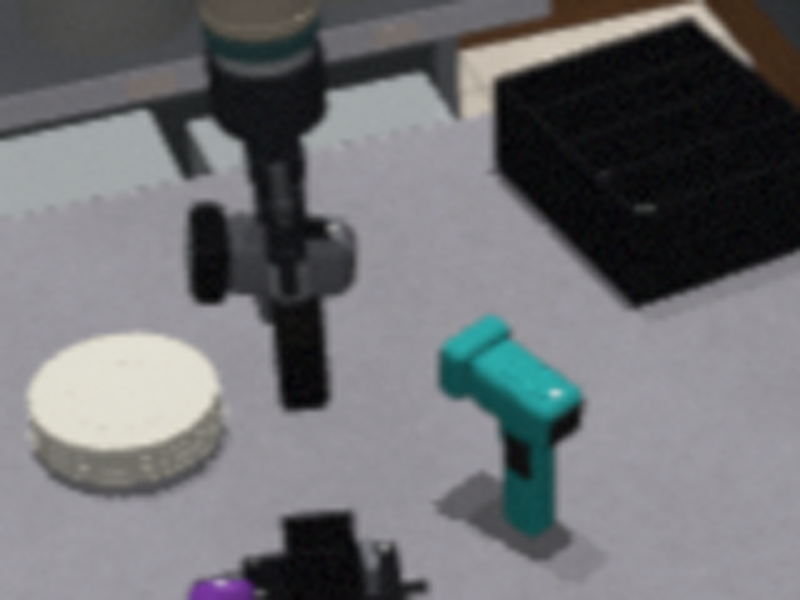

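View pics/f1.png

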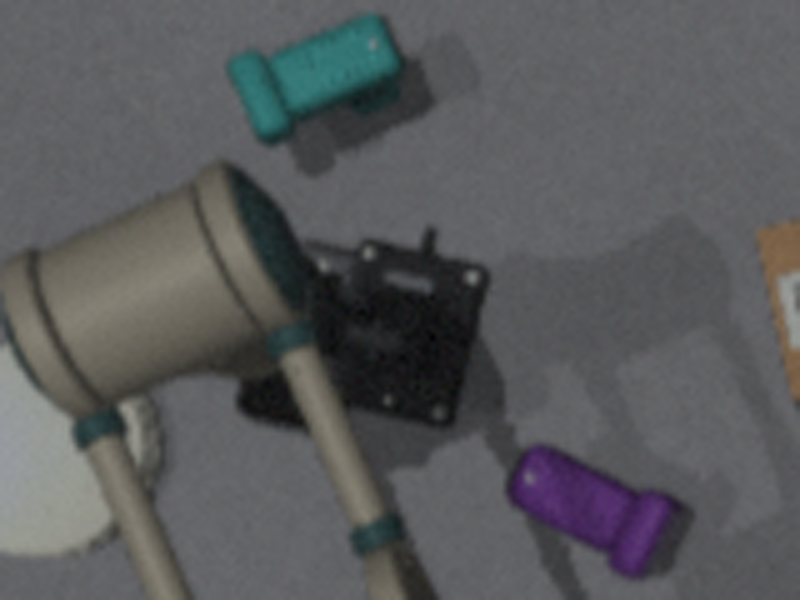

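```bash
cat > chk.py <<'E'
from h import *
from plan import tool_in_s
from rig import get_state
def pts(s=None,corr=R.identity(),hd=np.zeros(3)):
    s=s or get_state();T=R.from_quat(np.roll(s["ee_rot"],-1));Z=T.as_matrix()[:,2]
    S=T*tool_in_s(1,0).inv()*corr
    head=s["position"]-.019*Z+S.apply(hd)
    H=S*R.from_euler("y",np.radians(8))
    d={"head":head,"foot":head+H.apply([-.008,0,-.125]),"win":head+S.apply([.062,0,0]),"rear":head+S.apply([-.047,0,0])}
    for nm,v in dict(footFL=(.018,.015,0),footFR=(.018,-.015,0),footBL=(-.018,.015,0),footBR=(-.018,-.015,0)).items(): d[nm]=d["foot"]+H.apply(v)
    for nm,v in dict(hTL=(.061,.03,.024),hTR=(.061,-.03,.024),hBL=(.061,.03,-.024),hBR=(.061,-.03,-.024),rTL=(-.047,.023,.021),rTR=(-.047,-.023,.021),rBL=(-.047,.023,-.021),rBR=(-.047,-.023,-.021),htrR=(.035,-.03,.024),htrL=(.035,.03,.024),hbrL=(.035,.03,-.024)).items(): d[nm]=head+S.apply(v)
    return d,S
E
python3 - <<'E'
from chk import *
d,S=pts()
for k,v in d.items():print(k,np.round(v,3),np.round((proj("side",v)-[220,90]+.5)*5-.5),np.round((proj("top",v)-[160,180]+.5)*5-.5))
E
```

```text
head [0.485 0.308 0.314] [278. 260.] [321. 321.]
foot [0.493 0.306 0.189] [305. 407.] [365. 317.]
win [0.425 0.321 0.322] [185. 259.] [294. 422.]
rear [0.53  0.298 0.308] [348. 260.] [341. 245.]
footFL [0.473 0.295 0.189] [281. 423.] [381. 349.]
footFR [0.479 0.325 0.189] [277. 397.] [336. 339.]
footBL [0.508 0.288 0.189] [332. 417.] [394. 295.]
footBR [0.514 0.317 0.189] [328. 391.] [349. 285.]
hTL [0.423 0.29  0.346] [191. 254.] [337. 426.]
hTR [0.435 0.349 0.346] [185. 203.] [237. 403.]
hBL [0.416 0.292 0.298] [189. 315.] [351. 437.]
hBR [0.429 0.35  0.299] [183. 263.] [254. 414.]
rTL [0.528 0.275 0.329] [354. 254.] [373. 247.]
rTR [0.538 0.32  0.329] [347. 215.] [298. 229.]
rBL [0.523 0.276 0.287] [350. 306.] [384. 261.]
rBR [0.532 0.321 0.287] [342. 267.] [310. 244.]
htrR [0.46  0.344 0.343] [224. 203.] [249. 360.]
htrL [0.448 0.285 0.343] [231. 255.] [348. 382.]
hbrL [0.442 0.286 0.295] [228. 315.] [362. 395.]
```

```bash
python3 - <<'E'
from go import *
from chk import pts
from path import run
for phi in (30,45):
  x,T=final(np.radians(phi),np.radians(38),1,0,.125)
  d,S=pts(dict(position=x,ee_rot=np.roll(T.as_quat(),1)))
  print(phi,{k:np.round(d[k],3).tolist() for k in("head","win","foot","footBL","footBR","footFL","footFR")},np.round(x,3),S.as_matrix()[:,0])
x,T=final(np.radians(40),np.radians(38),1,0,.125)
delta(x+[0,0,.07],T,20)
# path clearance
s=get_state();T0=R.from_quat(np.roll(s["ee_rot"],-1));rel=(T0.inv()*T).as_rotvec()
q=np.array(s["qpos"])
for t in np.linspace(0,1,11):
    xx=s["position"]+(x+[0,0,.07]-s["position"])*t;TT=T0*R.from_rotvec(rel*t)
    d,_=pts(dict(position=xx,ee_rot=np.roll(TT.as_quat(),1)));q,e=ik(xx,TT,q)
    print(round(t,1),np.round(d["foot"],3),np.round(min(v[2] for v in d.values()),3),np.round(q,2),e<1e-3)
E
```

```text
30 {'head': [0.644, -0.197, 0.212], 'win': [0.611, -0.217, 0.164], 'foot': [0.741, -0.141, 0.157], 'footBL': [0.757, -0.15, 0.172], 'footBR': [0.742, -0.124, 0.172], 'footFL': [0.741, -0.159, 0.141], 'footFR': [0.726, -0.133, 0.141]} [ 0.658 -0.189  0.203] [-0.53317848 -0.30783074 -0.78801075]
45 {'head': [0.626, -0.174, 0.212], 'win': [0.599, -0.201, 0.164], 'foot': [0.705, -0.094, 0.157], 'footBL': [0.722, -0.098, 0.172], 'footBR': [0.701, -0.077, 0.172], 'footFL': [0.71, -0.111, 0.141], 'footFR': [0.688, -0.09, 0.141]} [ 0.638 -0.162  0.203] [-0.4353384  -0.4353384  -0.78801075]
total turn [ 27.2  55.4 -46.9] shift in start tool frame [255.6 435.   23.1] shift in end frame [-111.6  469.5 -148.8]
[ 1.4  2.8 -2.3] [12.8 21.7  1.2]
[ 1.4  2.8 -2.3] [11.8 22.3  1.2]
[ 1.4  2.8 -2.3] [10.8 22.8  1.2]
[ 1.4  2.8 -2.3] [ 9.8 23.2  1.2]
[ 1.4  2.8 -2.3] [ 8.8 23.6  1.1]
[ 1.4  2.8 -2.3] [ 7.8 24.   0.9]
[ 1.4  2.8 -2.3] [ 6.8 24.3  0.7]
[ 1.4  2.8 -2.3] [ 5.7 24.6  0.4]
[ 1.4  2.8 -2.3] [ 4.7 24.8  0.1]
[ 1.4  2.8 -2.3] [ 3.7 25.  -0.3]
[ 1.4  2.8 -2.3] [ 2.7 25.1 -0.7]
[ 1.4  2.8 -2.3] [
[... 387 characters left out ...]
186 [ 0.36  0.17  1.5  -0.01  1.36  2.06] True
0.2 [0.547 0.219 0.189] 0.184 [0.26 0.1  1.6  0.02 1.22 1.87] True
0.3 [0.572 0.177 0.19 ] 0.183 [0.12 0.05 1.69 0.09 1.08 1.63] True
0.4 [0.597 0.135 0.193] 0.184 [-0.03  0.01  1.77  0.22  0.97  1.32] True
0.5 [0.621 0.094 0.197] 0.186 [-0.21  0.    1.84  0.41  0.91  0.96] True
0.6 [0.643 0.053 0.202] 0.189 [-0.39  0.02  1.88  0.63  0.91  0.57] True
0.7 [0.664 0.012 0.207] 0.194 [-0.55  0.07  1.9   0.83  0.97  0.21] True
0.8 [ 0.684 -0.028  0.213] 0.199 [-0.69  0.15  1.88  0.97  1.06 -0.09] True
0.9 [ 0.702 -0.068  0.22 ] 0.205 [-0.79  0.25  1.84  1.06  1.18 -0.32] True
1.0 [ 0.719 -0.109  0.227] 0.211 [-0.87  0.35  1.77  1.11  1.31 -0.49] True
```

Every point on the path is at least 0.18 m up, clear of the carton and case, and within the joint ranges.

>>> {"op": "drive_tool", "data": {"targets": [1.4,2.8,-2.3,12.8,21.7,1.2,0,1.4,2.8,-2.3,11.8,22.3,1.2,0,1.4,2.8,-2.3,10.8,22.8,1.2,0,1.4,2.8,-2.3,9.8,23.2,1.2,0,1.4,2.8,-2.3,8.8,23.6,1.1,0,1.4,2.8,-2.3,7.8,24,0.9,0,1.4,2.8,-2.3,6.8,24.3,0.7,0,1.4,2.8,-2.3,5.7,24.6,0.4,0,1.4,2.8,-2.3,4.7,24.8,0.1,0,1.4,2.8,-2.3,3.7,25,-0.3,0]}}

```text
clock: 7.85
position: [0.5637, 0.0684, 0.2825]
ee_rot: [-0.095, 0.958, 0.099, 0.253]
contact_force: [0.6, 0.8, -3.1]
width: 0.0457
```

```bash
python3 log.py; python3 - <<'E'
from go import *
x,T=final(np.radians(40),np.radians(38),1,0,.125)
delta(x+[0,0,.07],T,10)
E
```

```text
7.85 [-2.179e-01 -1.400e-03  1.848e+00  4.311e-01  8.990e-01  9.438e-01] [0.5637 0.0684 0.2825] [-0.0948  0.9576  0.0989  0.2533] 0.0457 [ 0.55  0.76 -3.15]
total turn [ 13.4  27.2 -23.9] shift in start tool frame [ 30.9 250.5  -9. ] shift in end frame [-53.9 235.4 -73.9]
[ 1.3  2.7 -2.4] [ 3.1 25.  -0.9]
[ 1.3  2.7 -2.4] [ 2.1 25.1 -1.4]
[ 1.3  2.7 -2.4] [ 1.1 25.2 -1.9]
[ 1.3  2.7 -2.4] [ 0.2 25.1 -2.4]
[ 1.3  2.7 -2.4] [-0.7 25.1 -3. ]
[ 1.3  2.7 -2.4] [-1.6 24.9 -3.7]
[ 1.3  2.7 -2.4] [-2.5 24.8 -4.4]
[ 1.3  2.7 -2.4] [-3.3 24.5 -5.1]
[ 1.3  2.7 -2.4] [-4.  24.2 -5.8]
[ 1.3  2.7 -2.4] [-4.7 23.9 -6.6]
```

>>> {"op": "drive_tool", "data": {"targets": [1.3,2.7,-2.4,3.1,25,-1.5,0,1.3,2.7,-2.4,2,25,-2,0,1.3,2.7,-2.4,1,25,-2.5,0,1.3,2.7,-2.4,0,25,-3,0,1.3,2.7,-2.4,-1,25,-3.5,0,1.3,2.7,-2.4,-1.6,25,-4,0,1.3,2.7,-2.4,-2.5,25,-4.5,0,1.3,2.7,-2.4,-3.3,24,-5,0,1.3,2.7,-2.4,-4,24,-6,0,1.3,2.7,-2.4,-4.7,24,-6.6,0,0,0,0,0,0,0,0]}}

```text
clock: 9.22
position: [0.643, -0.1734, 0.2747]
ee_rot: [-0.167, 0.816, 0.294, 0.469]
contact_force: [0.4, -0.1, -2.0]
width: 0.0454
```

```bash
python3 log.py; python3 - <<'E'
from go import *
x,T=final(np.radians(40),np.radians(38),1,0,.125)
delta(x,T,4)
import cv2
from rig import get_image
s=get_image("side")[:,:,::-1];t=get_image("top")[:,:,::-1]
cv2.imwrite("pics/g2.png",cv2.resize(s[180:360,250:490],(800,600),interpolation=cv2.INTER_CUBIC))
cv2.imwrite("pics/g1.png",cv2.resize(t[150:330,280:520],(800,600),interpolation=cv2.INTER_CUBIC))
E
```

```text
9.225 [-0.8778  0.3464  1.7702  1.109   1.301  -0.4849] [ 0.643  -0.1734  0.2747] [-0.1665  0.8162  0.2941  0.4686] 0.0454 [ 0.41 -0.12 -1.95]
total turn [ 0.5  0.4 -0.1] shift in start tool frame [-60.1  -1.1  39.5] shift in end frame [-60.4  -0.8  39.1]
[ 0.1  0.1 -0. ] [-15.   -0.3   9.9]
[ 0.1  0.1 -0. ] [-15.   -0.3   9.8]
[ 0.1  0.1 -0. ] [-15.1  -0.2   9.8]
[ 0.1  0.1 -0. ] [-15.1  -0.2   9.8]
```

View pics/g2.png

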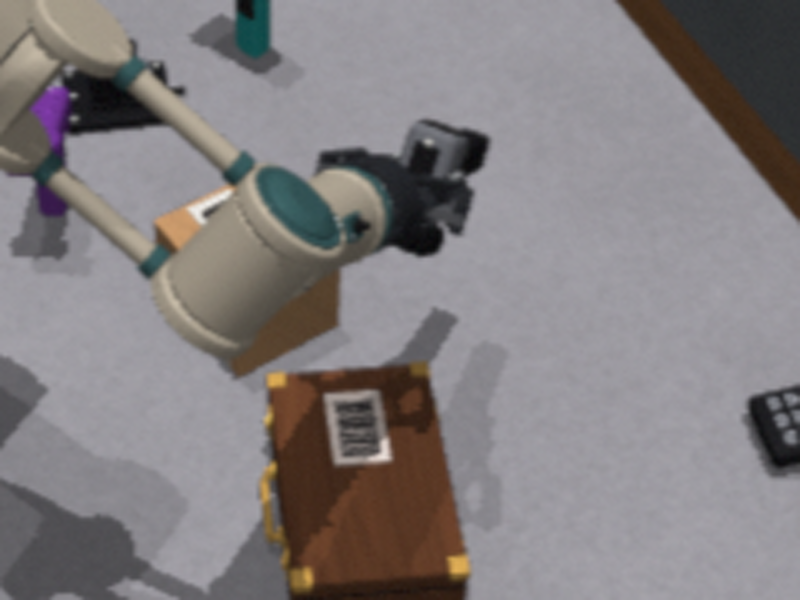

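View pics/g1.png

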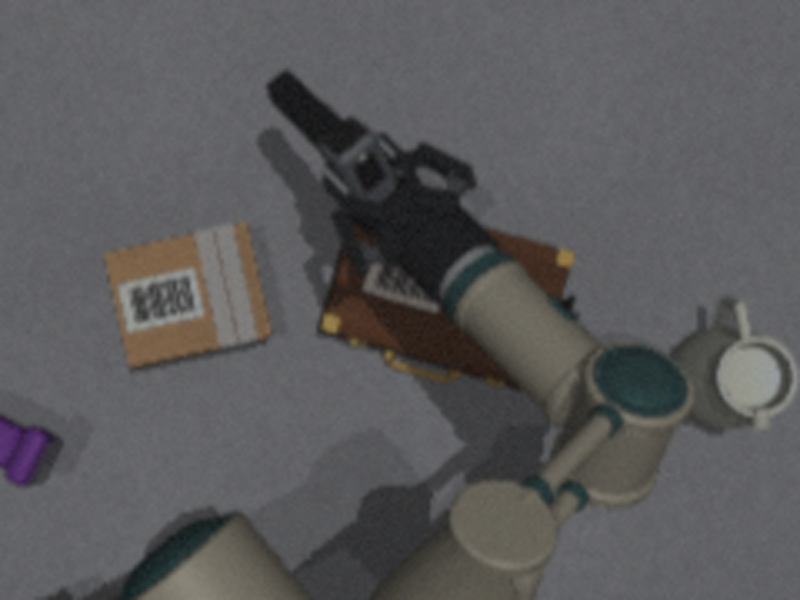

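```bash
python3 - <<'E'
from chk import *
d,S=pts()
k=800/240
for n,v in d.items():print(n,np.round(v,3),np.round((proj("side",v)-[250,180]+.5)*k-.5),np.round((proj("top",v)-[280,150]+.5)*k-.5))
E
python3 - <<'E'
import cv2
s=cv2.imread("pics/g2.png")[100:280,300:540];t=cv2.imread("pics/g1.png")[50:230,240:480]
cv2.imwrite("pics/gz.png",cv2.hconcat([cv2.resize(s,(400,300),interpolation=cv2.INTER_CUBIC),cv2.resize(t,(400,300),interpolation=cv2.INTER_CUBIC)]))
E
```

```text
head [ 0.63  -0.181  0.286] [419. 173.] [361. 164.]
foot [ 0.716 -0.109  0.23 ] [470. 142.] [279.  80.]
win [ 0.6   -0.205  0.237] [397. 241.] [381. 202.]
rear [ 0.652 -0.162  0.323] [436. 121.] [345. 133.]
footFL [ 0.719 -0.127  0.214] [479. 166.] [297.  80.]
footFR [ 0.699 -0.104  0.214] [449. 155.] [272. 100.]
footBL [ 0.732 -0.115  0.245] [490. 129.] [287.  59.]
footBR [ 0.713 -0.092  0.245] [460. 118.] [262.  79.]
hTL [ 0.605 -0.24   0.253] [420. 255.] [421. 195.]
hTR [ 0.567 -0.194  0.253] [356. 230.] [371. 236.]
hBL [ 0.634 -0.216  0.223] [437. 250.] [391. 168.]
hBR [ 0.596 -0.17   0.223] [375. 226.] [342. 208.]
rTL [ 0.654 -0.19   0.336] [454. 130.] [378. 129.]
rTR [ 0.625 -0.155  0.336] [404. 113.] [338. 161.]
rBL [ 0.679 -0.169  0.31 ] [468. 130.] [352. 105.]
rBR [ 0.65  -0.134  0.31 ] [419. 112.] [312. 137.]
htrR [ 0.579 -0.184  0.273] [365. 201.] [362. 220.]
htrL [ 0.618 -0.23   0.273] [429. 226.] [413. 179.]
hbrL [ 0.647 -0.206  0.244] [446. 222.] [383. 152.]
```

View pics/gz.png

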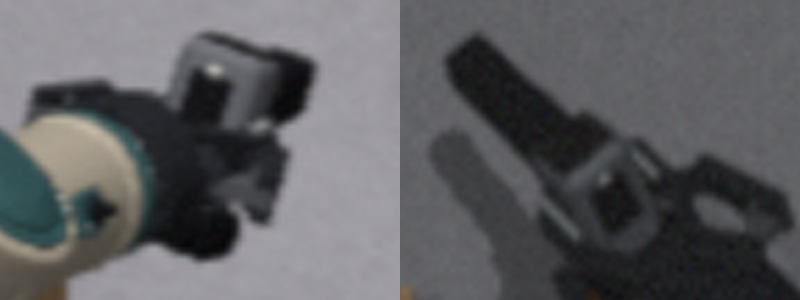

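```bash
python3 - <<'E'
from chk import *
d,S=pts();k=800/240
f=lambda p,o:(np.array(p)+.5)/k-.5+o
t=f((362,157),(280,150));s=f((428,143),(250,180))
x,e=tri(t,s);print("dot",x,e,"in scanner",S.inv().apply(x-d["head"]))
# foot BL,BR corners
for nm,a,b in(("BL",(287,71),(489,138)),("BR",(268,89),(465,129))):
    x,e=tri(f(a,(280,150)),f(b,(250,180)));print(nm,x,e,d["foot"+nm])
# upright dot in original cradle, using actual grasp relation
D0=tri(full((297,204),"c1"),full((332,205),"c2"))[0]
T=R.from_quat(np.roll([-0.0017,0.9946,-0.1038,0.0045],-1));d0,S0=pts(dict(position=np.array([.4875,.3091,.1275]),ee_rot=[-0.0017,0.9946,-0.1038,0.0045]))
print("dot before, in scanner",S0.inv().apply(D0-d0["head"]))
E
```

```text
dot [ 0.6338142  -0.17901307  0.31794056] [np.float64(2.8), np.float64(2.8)] in scanner [-0.02782784  0.00144022  0.01643965]
BL [ 0.72679817 -0.11729363  0.23719844] [np.float64(3.9), np.float64(3.9)] [ 0.73247261 -0.11514644  0.24536752]
BR [ 0.7100649  -0.09981853  0.2387729 ] [np.float64(4.8), np.float64(4.8)] [ 0.71331402 -0.0920611   0.2452438 ]
dot before, in scanner [-0.03252414 -0.0053892   0.01820497]
```

The dot and the handle-foot corners put the scanner about 5–9 mm further along the beam than modelled, with no noticeable rotation. That's harmless, so I'll descend about 66 mm.

>>> {"op": "drive_tool", "data": {"targets": [0.1,0.1,0,-15,-0.5,10,0,0.1,0.1,0,-15,-0.5,10,0,0.1,0.1,0,-15,0,9,0,0.1,0.1,0,-12,0,8,0,0,0,0,0,0,0,0,0,0,0,0,0,0,0,0,0,0,0,0,0,0]}}

```text
clock: 10.2
position: [0.6455, -0.168, 0.2109]
ee_rot: [-0.17, 0.812, 0.297, 0.472]
contact_force: [0.3, 0.1, -1.9]
width: 0.0453
```

```bash
python3 log.py; cat > aim.py <<'E'
from chk import *
d,S=pts();L=np.array([.5445,-.255,.065]);W=d["win"]
print("label in window frame mm",S.inv().apply(L-W)*1e3,"angle",np.degrees(np.arccos(-S.as_matrix()[2,0])),"win",W,"foot",d["foot"])
k=800/240
import cv2
from rig import get_image
s=get_image("side")[:,:,::-1];t=get_image("top")[:,:,::-1]
cv2.imwrite("pics/i2.png",cv2.resize(s[200:350,280:480],(800,600),interpolation=cv2.INTER_CUBIC))
cv2.imwrite("pics/i1.png",cv2.resize(t[150:300,310:510],(800,600),interpolation=cv2.INTER_CUBIC))
E
python3 aim.py
```

```text
10.2 [-0.8713  0.4264  1.8465  1.1607  1.2413 -0.6381] [ 0.6455 -0.168   0.2109] [-0.1695  0.8124  0.2974  0.472 ] 0.0453 [ 0.31  0.06 -1.93]
label in window frame mm [132.29051379   0.85965231  -2.93656229] angle 37.80183440677167 win [ 0.60389037 -0.20324665  0.1713227 ] foot [ 0.71910357 -0.10649901  0.16513069]
```

View pics/i2.png

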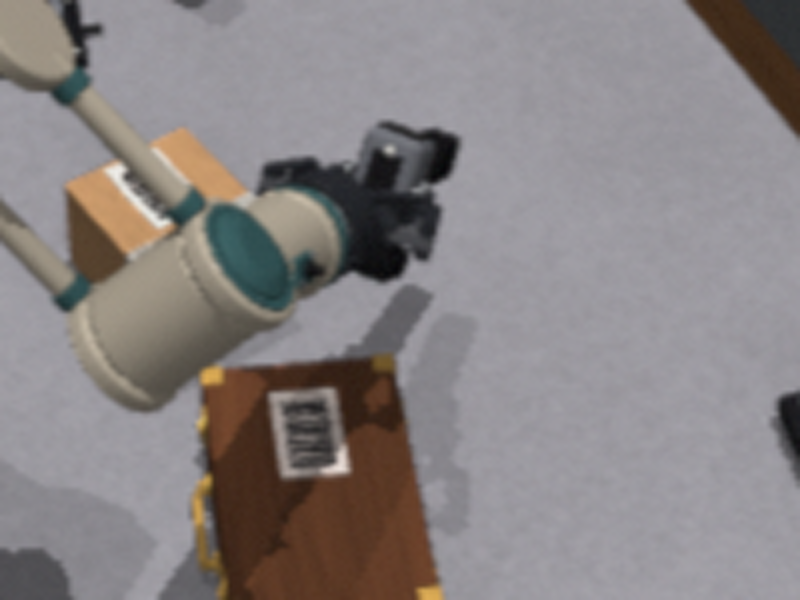

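View pics/i1.png

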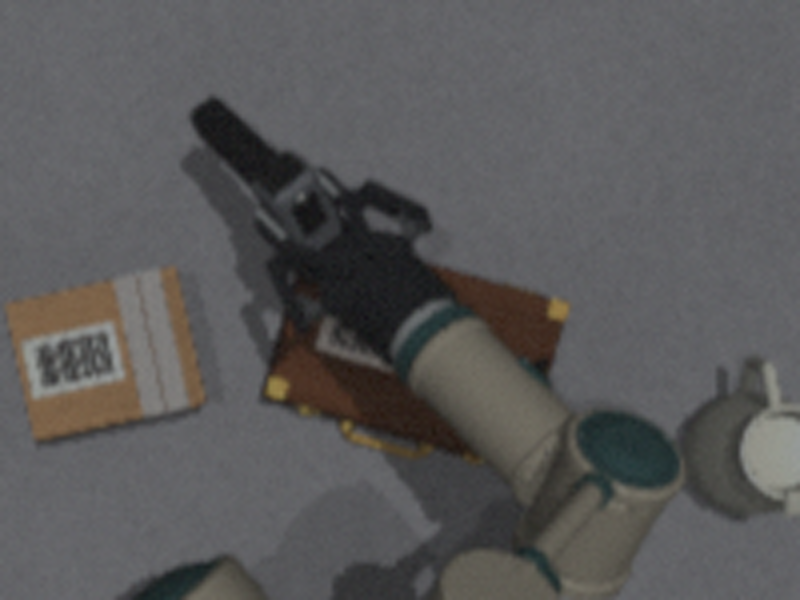

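```bash
python3 - <<'E'
from chk import *
d,S=pts();k=4
f=lambda p,o:(np.array(p)+.5)/k-.5+o
to,so=(310,150),(280,200)
x,e=tri(f((304,197),to),f((390,150),so));print("dot in scanner",S.inv().apply(x-d["head"]),e)
for nm,a,b in(("BL",(213,97),(458,138)),("BR",(192,118),(430,128))):
    y,e=tri(f(a,to),f(b,so));print(nm,S.inv().apply(y-d["foot"+nm]),e)
# label again from side
print("label side",atz("side",f((310,432),so),.065))
print("label corners pred side",)
E
```

```text
dot in scanner [-0.03187425  0.00116283  0.02120808] [np.float64(2.7), np.float64(2.7)]
BL [ 0.00667288 -0.00499618  0.00159299] [np.float64(3.1), np.float64(3.1)]
BR [0.00669141 0.00127434 0.00443436] [np.float64(3.9), np.float64(3.9)]
label side [ 0.5482152  -0.25673003  0.065     ]
label corners pred side
```

Both views agree with the model: the dot and foot offsets across the beam are within about 5 mm, and the goods look unmoved. Handing in.

```bash
python3 -c "
from rig import *;import numpy as np
s=get_state();print(np.abs(s['qd']).max(),s['width'],s['clock']);print(sign_off())"
```

```text
0.001406328787454123 0.04560876830291174 10.3
the job is handed in; nothing more can be done
None
```

I gripped the grey scanner by its barrel, drew it straight up out of the cradle and turned it nose-down. I handed it in held still in the air, aimed at the label on the cutlery case. No verdict came back.

**Aim:** The window is about 13 cm from the label (132 mm by the arm model, about 127 mm by the cameras). The beam is about 38° from straight down and within roughly 3 mm of the label centre by the model.

**Hold and clearance:** At hand-in the grip opening was 45.6 mm on the 46 mm barrel, joint speeds were about 0.001 rad/s, and the clock read 10.3 s. The window was 171 mm and the handle foot 165 mm above the counter. The side camera put the case label within about 4 mm of its first position, and I saw no shift in the carton or jug. The dishes were not in the last pictures.

**Disagreements:**
- The two cameras differ by up to about 8 mm on the same points.
- They place the scanner 5–7 mm further along the beam than the arm model, and up to about 5 mm off across it. Both are well inside the tolerance.
- During a trial tilt before the grasp, the last joint read 2.704 rad against its 2.7 limit. I backed off at once and nothing was reported.

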